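# Hang the conductivity cell holder on the bench cleat

## Robot

A 7-joint arm with a two-finger parallel gripper is mounted at the origin on the work surface. World frame = base frame: x ahead of the robot, y to its left, z up, the work surface at z = 0. Lengths are in m, angles in degrees, forces in N, time in s.
With the tool pointing down it reaches from about 0.4 to 0.85 m from the base axis. Payload 10.4 kg.
Tool frame: the origin (TCP) lies between the finger pads; the fingertips stand manip.tips_ahead ahead of it and the grasp point (between the pads) is the TCP (manip.tips_ahead is the distance from the TCP to the fingertips, in m); z points along the fingers, x is the direction in which the jaws open and shut, and the axes are right-handed (so a half turn about z gives the same grasp; the last joint's range is limited). The gripper opens to 85 mm and grips with 20 to 120 N. Pads are 22 mm wide; open, the fingers measure 114 mm over their backs; the gripper's body (76 mm by 85 mm) begins 54 mm behind the grasp point. The pads swing forward as they close: fully open they stand 13 mm farther back than shut.
Start: joints at [-66.497, 19.034, -3.707, 83.658, 1.238, 77.344, -5.071], TCP at [0.262, 0.567, 0.25] pointing down, gripper open.
Joint ranges: [-148.97, 148.97], [-28.65, 121.19], [-84.17, 76.75], [9.2, 138.47], [-72.65, 252.65], [3.7, 117.97], [-149.18, 149.18]. Speed limits (degrees/s): [127.2, 127.2, 159.86, 159.86, 180, 180, 180].

## Interface

Orientations are given as a 3x3 rotation matrix whose columns are the frame's x, y, z axes.
In Python, from station import manip, capture, search_frame, landmark_of gives the robot as it stands.
- The arm moves only by the tool carry_out, never from a script. Its argument "deltas" is text: rows parted by semicolons, each of 7 numbers parted by spaces: the closure, from 0 (fully open) to 1 (shut), then the shift along the tool's x, y, z in mm, then the turn, a rotation vector about the tool's x, y, z in rad. A call has 1 to 10 rows; each row is the pose to reach, as a shift and turn from the pose measured when the call began, along the tool's axes at that moment; what a row does not reach only later rows make up. A row lasts 1/8 s, in which the tool goes at most 62.5 mm and 10.7 degrees, less where a joint would pass 70% of its speed; a pose out of reach is approached as far as the arm can. A call with a gripper value outside its range is refused whole. The fingers move at their own pace and stop on an object; "squeeze" is the grip in N (left out, the last holds). Time passes only in rows, so rows that repeat a pose let the fingers close. It gives the time, the measured TCP pose, the force and the opening at its end, in the units of the state.
- manip.get_obs(): the state, without advancing time (a new reading comes with each control period).
- capture(name): name is "scene" or "top" or "wrist"; returns a dict with "img" (400x640x3 uint8, red, green, blue), "range_z" (400x640 float32, m along the optical axis (not along the pixel's ray), 0 where there is no reading), "mtx" (3x3 intrinsics, pixels), "T" (4x4, takes a point from camera to world coordinates). Camera axes: x right, y up, looking along -z (the intrinsics and any distortion apply to the point x, -y, -z); pixel columns grow to the right and rows downward; lengths in m; the calibration is good to about 2 mm. A picture is of the moment at which its call begins.
- manip.close_job(): hands the job in, once; it reports no verdict.
Trained networks look in a picture, given as the dict that the camera call returned (one of the last four; its "shot" number tells which), for a name from the list of things; names that differ only in an ending like _2 or _b are one class to them, and where a whole thing is asked for, a point or a joint stands for the part that bears it (a point fixed in the world has none). Each returns a list of dicts, best first, with "confidence" (0 to 1); they miss things now and then, are a little off and sometimes report something else, mostly with a low value. They report only what shows in the picture. A call takes as long as a camera call. They do not tell look-alikes from the thing itself.
- search_frame(picture, name): "centre" ([column, row] in pixels, amid what is visible of it).
- landmark_of(picture, name): "centre" ([column, row] in pixels: a listed point, or the origin of a listed thing).
The state is a dict: "time": time; "joints": joint angles; "joint_vel": joint speeds; "tau": joint torques, N m; "tcp_pos": TCP position; "eef_rot": TCP orientation; "force": force on the tool from outside, world axes, zero at the start; "ft_torque": the same for the moment, N m; "grip_width": opening from 0.0 (shut) to 1.0 (fully open).
Only numpy, scipy, OpenCV 4.12 (cv2) and the standard library are available. Lean on these libraries where they do the work, as an engineer would, in place of code of your own. Each camera call takes 0.05 s, during which the arm holds its last target.

## Task

Hang the conductivity cell holder on the upstand: on a clear stretch of the rail, tip its top towards the wall so that its angled rear strip goes over the cleat, then let it swing upright and drop so that it locks fully home. Then slide it gently along the cleat until it bears on the end stop with a light push of about 10 N held for a moment, and let go, leaving it hanging there; do not force anything, shift the stop or disturb the other parts on the bench.

Things in the scene. Friction and masses are not known exactly. Their poses are not given: they have to be found in the camera images.
- holder_grip (a point): Centre of the grip head (block 24 x, 40 y, 40 z mm; grip across y) on top of the conductivity cell holder, a loose blue anodized aluminium bracket, 0.4 kg, 147.5 mm tall, upright on the bench. Point is 127.5 mm above the underside. Holder axes: z up, +x to its rear (strip and lug side), y along its width. Back plate 60 wide below the head: x -1 to +9 from here. Foot and cup in front, to x -32.
- holder_shelf (a point): Point under the holder's shelf that comes to rest on the cleat's rounded edge, 14 mm rearwards (+x) of and 26 mm below holder_grip, holder axes. Here an 11 mm wide gap, open below, lies between the back plate in front and the angled strip behind. Shelf 60 mm wide.
- holder_strip (a point): Middle of the lower edge of the holder's angled rear strip (4 mm thick, 60 wide), which hangs from the shelf rearwards and down at 25 degrees from vertical: 25 mm rearwards (+x) of and 36 mm below holder_grip, holder axes.
- holder_lug (a point): Middle of the rear face of the holder's lower lug, 40 wide, 36 high (underside to 36 mm up), 34 mm rearwards (+x) of and 109.5 mm below holder_grip, holder axes. When the holder hangs home this face is at the wall, with the lug's top 4 mm below the rail bar, so it cannot be lifted off upright.
- upstand: Fixed grey upright board (the wall) 280 mm long, 145 high, with an aluminium cleat rail along its front. Origin on the bench under the middle of the front face; +x into the wall (face at x 0, looks to -x), y along the rail, z up. Holder home: holder_grip at x -34, z 162.5 mm here, axes parallel to these. Pressing the holder on it beyond 25 N does damage.
- cleat_edge (a point): Centre of the cleat's rounded top edge (radius 2.5 mm), mid-length, axes as the upstand, 20 mm out from the wall, 134 mm up. A 5 mm strip leans out and up to it at 25 degrees from vertical. Between it and the wall a groove 17.5 mm wide at the top takes the holder's strip, which ends 10 mm below the top of this edge.
- rail_bar (a point): Middle of the front of the rail bar below the cleat: bar 14 mm out from the wall, 75 to 108 mm up. The holder's lug must swing in under it: held upright, the lug strikes it before the strip is over the edge; about 0.3 rad of tilt, top towards the wall, clears it.
- stop_face (a point): Middle of the bearing face of the end stop, a steel block 34 x 22 x 46 mm with a black knob, clamped on the rail at the -y side, top 122 mm up. Axes as the upstand; face looks to +y. The holder's plate edge, 30 mm from its middle, bears on it: holder_grip then 30 mm to +y. Readings err by 2 mm, so find contact by feel; push 5 to 15 N for half a second; over 18 N harms.
- stop: The end stop itself; origin in the plane of its bearing face, at the wall, half-way up; axes as the upstand.
- end_cap: bystander: round brass housing end cap, 72 dia, 44 high, origin at centre of underside
- guard: bystander: white acetal sensor guard, open tube 52 dia, 75 high, origin at centre of underside
- plug0: bystander: titanium bulkhead plug with black rubber seat, 29 dia, 36 high, origin at centre of underside
- plug1: bystander: as plug0
Things that resemble listed ones, but are neither listed nor needed, are in the scene too. Of the things shaped like the part that bears holder_grip, the blue one is meant.

How it is judged (in metres and radians):
On the way, in this order (a step that is already met when the one before it is completed fails the run):
1. the tilted holder's strip is over and behind the cleat's edge (angle between holder_grip's own z axis and vertical above 0.1 rad and x of holder_strip in the frame of upstand between -0.017 and 0 m and z of holder_strip in the frame of upstand between 0.108 and 0.134 m), for 0.05 s.
2. the holder hangs upright, dropped home on the cleat with its lug under the bar (angle between holder_grip's own z axis and vertical below 0.06 rad and z of holder_grip in the frame of upstand between 0.16 and 0.165 m and x of holder_grip in the frame of upstand between -0.0385 and -0.0295 m), for 0.2 s.
3. still home, the holder bears on the end stop with at least 4 N for a moment (contact force between holder and stop above 4 N and z of holder_grip in the frame of upstand below 0.165 m), for 0.3 s.
At the end, for the whole second after the job is handed in: The holder hangs at rest on the cleat, released: upright within 0.06 rad and square to the wall within 0.08 rad, its height within 2.5 mm and its distance from the wall within 4.5 mm of fully home, its side edge within 3 mm of the end stop's face (all of step 2 and angle between the x axis of holder_grip and the x axis of upstand, either way round below 0.08 rad and y of holder_grip in the frame of stop_face between 0.027 and 0.033 m and linear speed of holder below 0.01 m/s); the robot touches nothing.
It fails at once if the holder is forced against the upstand and its rail with more than 25 N (contact force between holder and upstand above 25 N).
It fails at once if the holder is pushed against the end stop with more than 18 N (contact force between holder and stop above 18 N).
It fails at once if the end stop is shifted more than 3 mm (distance of stop_face from where it was at the start of the episode above 0.003 m).
It fails at once if a bystander part is moved more than 15 mm (distance of any of end_cap, guard, plug0, plug1 from where it was at the start of the episode above 0.015 m).
It also fails if it takes over 72 s, if anything falls off the work surface, if the arm or the gripper's body presses on something with over 40 N, if the wrist force passes 120 N, or if a joint passes its speed limit or range.

## Working session

There is one attempt and no reset: what is moved stays moved. The work goes in short steps, Python scripts to look and compute and a tool call to move; the robot and the scene stay as the last step left them, time stands still between calls to the robot, and variables do not carry over. Pictures are saved under pics/ and viewed, and the job is handed in when it is done.

Besides the shell and the picture viewer there is one more tool, called after "Call:" by a JSON object that holds its "op" and its "data", one argument or row to a line. carry_out: Moves the arm, as the interface text tells. Its arguments: {"type":"object","properties":{"deltas":{"type":"string"},"squeeze":{"type":"number"}},"required":["deltas"]}

```bash
mkdir -p pics; ls
python3 - <<'E'
from station import manip, capture, search_frame, landmark_of
import cv2,numpy as np
o=manip.get_obs(); print(o); print(manip.tips_ahead)
for n in ["scene","top","wrist"]:
    c=capture(n); cv2.imwrite(f"pics/{n}0.png",c["img"][:,:,::-1]); np.savez(f"{n}0.npz",**{k:c[k] for k in("img","range_z","mtx","T")})
    print(n,[k for k in c],c["mtx"].tolist(),c["T"].round(3).tolist())
    for t in ["holder_grip","holder_shelf","holder_lug","holder_strip","upstand","cleat_edge","rail_bar","stop_face","stop","end_cap","guard","plug0"]:
        print(t,[(np.round(d["centre"],1).tolist(),round(d["confidence"],2)) for d in landmark_of(c,t)])
E
```

```text
pics
{'time': 0.0, 'joints': array([-66.4951232 ,  19.07230066,  -3.70721731,  83.70720586,
         1.23750285,  77.34177715,  -5.06941121]), 'joint_vel': array([ 0.09281109, -0.07041343, -0.04065734, -0.01078509, -0.07453746,
       -0.01546751,  0.03868948]), 'tau': array([-8.43854377e-04, -6.25461459e+01,  4.84637031e-02, -3.91594112e+01,
        1.61041541e-02,  1.00146822e-02,  7.01509080e-06]), 'tcp_pos': array([0.26200998, 0.56704383, 0.24950235]), 'eef_rot': array([[ 4.19405939e-01,  9.07798639e-01, -5.38208518e-04],
       [ 9.07797688e-01, -4.19406280e-01, -1.31549468e-03],
       [-1.41993231e-03,  6.31418326e-05, -9.99998990e-01]]), 'force': array([-0.29130305,  0.3570747 ,  0.24542945]), 'ft_torque': array([-0.03193501,  0.00516548, -0.00997418]), 'grip_width': 0.9993204430719255}
0.019
scene ['img', 'range_z', 'mtx', 'T', 'shot'] [[375.7504939731065, 0.0, 319.5580968728887], [0.0, 375.7504939731065, 192.87962405065008], [0.0, 0.0, 1.0]] [[0.668, -0.554, 0.497, 0.945], [0.744, 0.483, -0.46, -0.381], [0.015, 0.678, 0.735, 0.674], [0.0, 0.0, 0.0, 1.0]]
holder_grip [([281.
[... 1527 characters left out ...]
ail_bar [([195.8, 239.0], 0.91)]
stop_face [([205.6, 213.5], 0.68)]
stop [([359.5, 210.2], 0.6), ([191.7, 213.8], 0.59)]
end_cap [([299.6, 284.4], 0.7), ([420.4, 133.3], 0.57)]
guard [([320.3, 132.1], 0.68), ([201.8, 237.2], 0.62)]
plug0 [([455.8, 279.8], 0.5), ([419.8, 133.8], 0.44)]
wrist ['img', 'range_z', 'mtx', 'T', 'shot'] [[348.3172729143682, 0.0, 319.43623204988467], [0.0, 348.3172729143682, 194.96115662250568], [0.0, 0.0, 1.0]] [[0.42, -0.866, -0.272, 0.192], [0.908, 0.401, 0.126, 0.6], [-0.0, -0.299, 0.954, 0.374], [0.0, 0.0, 0.0, 1.0]]
holder_grip []
holder_shelf []
holder_lug []
holder_strip []
upstand []
cleat_edge []
rail_bar []
stop_face []
stop []
end_cap []
guard []
plug0 []
```

View pics/scene0.png

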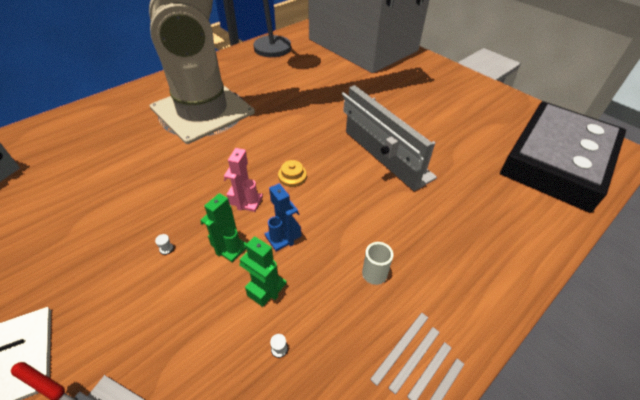

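View pics/top0.png

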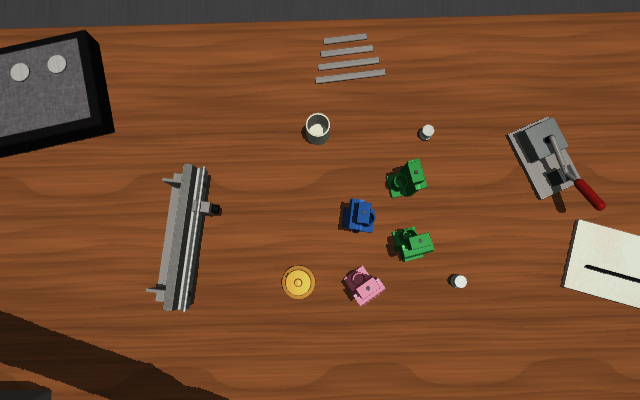

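The top view shows four look-alike holders: blue (360,215), green (408,180), green (412,243) and pink (364,287). Blue is the one meant. Its rear faces left, towards the upstand (columns 165–210), and the stop with its knob is at (205,209).

```bash
cat > h.py <<'E'
import numpy as np,cv2
def cloud(c):
    z=c["range_z"].astype(float);K=c["mtx"];T=c["T"]
    v,u=np.mgrid[0:z.shape[0],0:z.shape[1]]
    P=np.stack([(u-K[0,2])/K[0,0]*z,-(v-K[1,2])/K[1,1]*z,-z],-1)
    W=P@T[:3,:3].T+T[:3,3]; W[z<=0]=np.nan
    return W
def proj(c,p):
    T=c["T"];q=(np.asarray(p)-T[:3,3])@T[:3,:3];K=c["mtx"]
    return np.stack([K[0,0]*q[...,0]/-q[...,2]+K[0,2],K[1,1]*-q[...,1]/-q[...,2]+K[1,2]],-1)
E
python3 - <<'E'
from h import *
for n in["top","scene"]:
    c=dict(np.load(n+"0.npz")); W=cloud(c); I=c["img"].astype(int)
    blue=(I[...,2]>I[...,0]*1.8)&(I[...,2]>I[...,1]*1.5)
    box=(W[...,0]>.3)&(W[...,0]<.7)&(W[...,1]>-.25)&(W[...,1]<.15)&(W[...,2]>.01)&(W[...,2]<.2)
    m=blue&box; P=W[m]; print(n,len(P),P.min(0).round(3),P.max(0).round(3))
    hd=P[P[:,2]>.138]
    print("head top",len(hd),np.median(hd,0).round(4),hd.min(0).round(4),hd.max(0).round(4))
    r=cv2.minAreaRect((hd[:,:2]*1000).astype(np.float32)); print(r)
    lo=P; r=cv2.minAreaRect((lo[:,:2]*1000).astype(np.float32)); print("all",r)
    # wall
    b=(W[...,2]>.139)&(W[...,2]<.152)&(W[...,1]>.15)&(W[...,1]<.42)&(W[...,0]>.2)&(W[...,0]<.7)
    Q=W[b]; print("walltop",len(Q),np.median(Q[:,2]),cv2.minAreaRect((Q[:,:2]*1000).astype(np.float32)))
    b=(W[...,2]>.128)&(W[...,2]<.1385)&(W[...,1]>.15)&(W[...,1]<.42)&(W[...,0]>.2)&(W[...,0]<.7)
    Q=W[b]; print("cleat",len(Q),np.median(Q[:,2]),cv2.minAreaRect((Q[:,:2]*1000).astype(np.float32)))
    i=c["img"][:,:,::-1]
    if n=="top":
        a=cv2.resize(i[150:320,130:430],None,fx=2.6,fy=2.6,interpolation=cv2.INTER_CUBIC)
    else: a=cv2.resize(i[80:290,220:450],None,fx=2.8,fy=2.8,interpolation=cv2.INTER_CUBIC)
    cv2.imwrite(f"pics/{n}_crop.png",a)
E
```

```text
top 796 [ 0.503 -0.14   0.01 ] [ 0.565 -0.07   0.152]
head top 258 [ 0.5321 -0.1059  0.1475] [ 0.5126 -0.1199  0.1382] [ 0.5532 -0.0923  0.1519]
((533.0044555664062, -106.73230743408203), (24.03900718688965, 40.06829071044922), 81.6370849609375)
all ((532.6946411132812, -105.6455078125), (65.96085357666016, 59.46684265136719), 81.2813720703125)
walltop 1532 0.14521808323185026 ((495.79388427734375, 235.87075805664062), (41.72479248046875, 279.0101623535156), 82.42430877685547)
cleat 688 0.1350833783986145 ((495.019775390625, 227.29129028320312), (24.80404281616211, 279.4897766113281), 82.59222412109375)
scene 1270 [ 0.507 -0.142  0.01 ] [ 0.566 -0.076  0.151]
head top 213 [ 0.5404 -0.1105  0.1477] [ 0.5156 -0.1216  0.1381] [ 0.5553 -0.0945  0.1506]
((535.1478271484375, -108.16414642333984), (22.12779998779297, 37.678321838378906), 81.37764739990234)
all ((537.1156616210938, -108.07349395751953), (64.4000244140625, 55.12527847290039), 84.01419830322266)
walltop 729 0.1453714563099846 ((496.54974365234375, 236.5185089111328), (41.08454132080078, 281.4515075683594), 82.23365783691406)
cleat 625 0.1342772512871131 ((496.1702880859375, 227.75), (39.9373664855957, 282.6536865234375), 85.66258239746094)
```

View pics/top_crop.png

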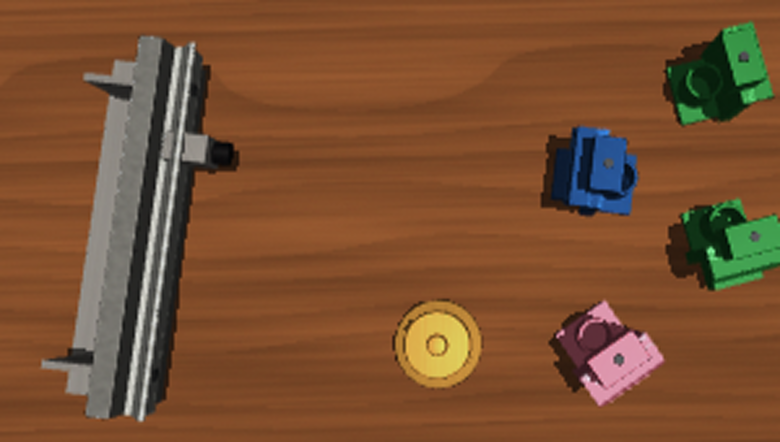

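View pics/scene_crop.png

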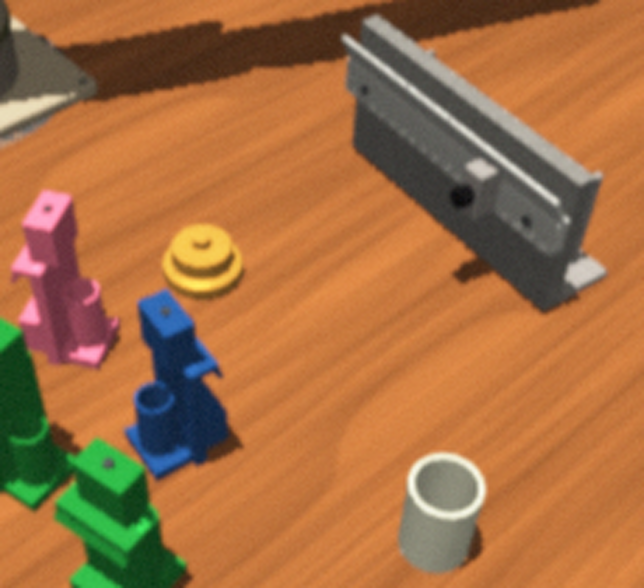

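Run:
```python
from h import *
for n in["top","scene"]:
    c=dict(np.load(n+"0.npz")); W=cloud(c)
    b=(W[...,2]>.02)&(W[...,2]<.16)&(W[...,1]>.15)&(W[...,1]<.36)&(W[...,0]>.3)&(W[...,0]<.7)
    Q=W[b]
    # wall top plane -> front edge line; fit per-slice
    for a in [82.4]:
        t=np.radians(a); ex=np.array([np.cos(t),np.sin(t)]); ey=np.array([-np.sin(t),np.cos(t)])
        x=Q[:,:2]@ex*1000; y=Q[:,:2]@ey*1000; z=Q[:,2]*1000
        print(n,"y range",np.percentile(y,[0.5,99.5]))
        for y0 in range(-460+0,0,1):pass
        ys=np.linspace(np.percentile(y,1),np.percentile(y,99),9)
        for y0,y1 in zip(ys[:-1],ys[1:]):
            s=(y>=y0)&(y<y1)
            w=s&(z>142.5)&(z<149); cl=s&(z>131)&(z<139)
            print(round((y0+y1)/2), "walltop x",np.percentile(x[w],[3,50,97]).round(1) if w.sum() else 0,w.sum(),"cleat x",np.percentile(x[cl],[3,20,50,80,97]).round(1) if cl.sum() else 0,cl.sum())
        # stop: points in front of the cleat
        s=(x<np.percentile(x,1)+25)&(z>100)
        # z profile in one slice
        s=(y>ys[5])&(y<ys[6])
        o=np.argsort(x[s])
        xs=x[s][o];zs=z[s][o]
        for k in range(int(xs[0]),int(xs[-1])+1,2):
            m=(xs>=k)&(xs<k+2)
            if m.sum():print(k,zs[m].min().round(),np.median(zs[m]).round(),zs[m].max().round(),end=" | ")
        print()
```

```text
top y range [-598.73332843 -322.07986009]
-580 walltop x [302.  310.3 319.3] 158 cleat x [279.7 280.5 283.  301.7 302.8] 68
-546 walltop x [301.8 310.3 318.6] 156 cleat x [279.  280.7 283.1 302.  302.6] 70
-512 walltop x [301.8 310.6 318.8] 160 cleat x [279.  280.6 282.8 301.6 302.5] 67
-477 walltop x [301.7 310.  318.8] 166 cleat x [279.2 280.7 283.  301.5 302.3] 79
-443 walltop x [301.5 309.8 319. ] 167 cleat x [279.1 280.4 283.1 301.4 302.2] 75
-409 walltop x [301.4 309.9 319.3] 166 cleat x [279.3 280.3 282.7 301.4 302.1] 75
-375 walltop x [301.5 309.8 318.6] 175 cleat x [279.1 280.2 282.6 301.1 302. ] 74
-341 walltop x [301.6 309.9 318.9] 177 cleat x [279.1 280.3 282.6 301.4 302.2] 74
278 132.0 135.0 138.0 | 280 133.0 137.0 141.0 | 282 134.0 137.0 138.0 | 284 131.0 134.0 136.0 | 286 74.0 93.0 130.0 | 288 77.0 92.0 128.0 | 290 118.0 120.0 122.0 | 292 114.0 116.0 119.0 | 294 111.0 112.0 114.0 | 296 106.0 109.0 111.0 | 298 104.0 109.0 112.0 | 300 20.0 127.0 147.0 | 302 108.0 132.0 148.0 | 304 142.0 145.0 149.0 | 306 142.0 146.0 148.0 | 308 142.0 146.0 149.0 | 310 142.0 146.0 149.0 |
[... 532 characters left out ...]
02.4 303.8] 58
-412 walltop x [301.8 309.5 318.6] 65 cleat x [279.5 280.6 292.1 302.3 303.3] 52
-377 walltop x [301.1 308.8 319.1] 66 cleat x [278.8 280.3 283.1 302.5 303.4] 55
-342 walltop x [301.1 308.2 318.8] 59 cleat x [279.  280.3 284.6 302.3 303.4] 45
278 133.0 136.0 138.0 | 280 129.0 134.0 139.0 | 282 125.0 134.0 138.0 | 284 79.0 124.0 126.0 | 286 77.0 96.0 121.0 | 288 76.0 95.0 117.0 | 290 89.0 109.0 112.0 | 292 108.0 108.0 108.0 | 298 38.0 44.0 53.0 | 300 21.0 55.0 146.0 | 302 20.0 118.0 148.0 | 304 38.0 142.0 148.0 | 306 144.0 145.0 148.0 | 308 144.0 146.0 147.0 | 310 145.0 146.0 147.0 | 312 146.0 146.0 147.0 | 314 145.0 146.0 146.0 | 316 145.0 146.0 147.0 | 318 144.0 146.0 147.0 |
```

```bash
cat >> h.py <<'E'
A=np.radians(82.3);EX=np.array([np.cos(A),np.sin(A),0]);EY=np.array([-np.sin(A),np.cos(A),0])
WX=.3016
def up(p): p=np.asarray(p); return np.stack([p@EX-WX,p@EY,p[...,2]],-1)*1000  # y absolute
E
python3 - <<'E'
from h import *
for n in["top","scene"]:
    c=dict(np.load(n+"0.npz")); W=cloud(c);Q=W[~np.isnan(W[...,0])];U=up(Q)
    s=(U[:,0]<-24)&(U[:,0]>-75)&(U[:,2]>85)&(U[:,2]<126)&(U[:,1]>-640)&(U[:,1]<-300)
    V=U[s];print(n,len(V)); 
    for lo,hi in[(-34,-24),(-44,-34),(-75,-44)]:
        v=V[(V[:,0]>lo)&(V[:,0]<hi)]
        if len(v):print(lo,hi,len(v),np.percentile(v[:,1],[0,3,10,50,90,97,100]).round(1),np.percentile(v[:,2],[3,50,97]).round())
    t=V[(V[:,2]>118)]; print("top",len(t),np.percentile(t[:,1],[0,3,10,50,90,97,100]).round(1),np.percentile(t[:,0],[3,50,97]).round())
    for name,p in [("sf",0)]:pass
    # holder
    I=c["img"].astype(int);blue=(I[...,2]>I[...,0]*1.8)&(I[...,2]>I[...,1]*1.5)
    P=W[blue&(W[...,2]>.138)&(W[...,0]>.45)&(W[...,0]<.6)&(W[...,1]<0)&(W[...,1]>-.2)]
    print(up(P).min(0),up(P).max(0),np.median(up(P),0))
E
```

```text
top 179
-34 -24 63 [-533.7 -532.3 -531.2 -521.4 -511.8 -511.6 -511.5] [ 89. 122. 125.]
-44 -34 75 [-533.2 -532.  -530.  -521.7 -514.  -512.3 -511.9] [ 91. 110. 124.]
-75 -44 41 [-530.5 -529.8 -528.1 -521.8 -515.9 -514.3 -514. ] [ 94. 106. 111.]
top 76 [-533.7 -532.3 -531.1 -522.1 -513.7 -512.2 -511.6] [-37. -31. -24.]
[-348.00591511 -562.56515043  138.23476733] [-323.7316347  -522.45002216  151.89019534] [-335.33107019 -541.54246649  147.50955165]
scene 184
-34 -24 63 [-535.9 -535.5 -535.2 -533.8 -519.7 -516.  -514.4] [ 87. 118. 124.]
-44 -34 82 [-535.1 -534.5 -533.4 -528.4 -517.3 -514.9 -513.7] [ 87. 109. 123.]
-75 -44 39 [-531.4 -531.2 -531.  -525.  -518.9 -517.3 -516.7] [ 95. 103. 109.]
top 48 [-535.3 -535.1 -533.9 -525.5 -516.8 -514.8 -514.4] [-37. -32. -25.]
[-348.31504316 -563.81162707  138.05820678] [-325.73317639 -525.8809371   150.60302582] [-338.7152728  -550.0777374   147.67623073]
```

```bash
cat >> h.py <<'E'
from scipy.spatial.transform import Rotation as Ro
def down(yaw,tilt=0):
    # holder yaw in deg (holder x dir), tilt rad (top to +x); returns tool R
    a=np.radians(yaw);H=np.array([[np.cos(a),-np.sin(a),0],[np.sin(a),np.cos(a),0],[0,0,1.]])
    H=H@Ro.from_rotvec([0,tilt,0]).as_matrix()
    return np.stack([-H[:,1],-H[:,0],-H[:,2]],1)
def delta(o,p,R):
    R0=o["eef_rot"];d=R0.T@(np.asarray(p)-o["tcp_pos"])*1000
    return d.round(1),Ro.from_matrix(R0.T@R).as_rotvec().round(4)
def world(x,y,z): # upstand mm, y absolute
    return EX*(x/1000+WX)+EY*y/1000+np.array([0,0,z/1000])
E
python3 - <<'E'
from h import *
from station import manip
o=manip.get_obs()
print(world(-34,-482,162.5),world(-34,-450,162.5), world(-335.7,-542.7,127.5))
print(delta(o,[.534,-.107,.25],down(81.5)))
E
```

```text
[0.51350861 0.20060576 0.1625    ] [0.48179714 0.20489332 0.1625    ] [ 0.53323765 -0.10650683  0.1275    ]
(array([-4.982e+02,  5.297e+02,  3.000e-01]), array([-1.0000e-04, -1.0000e-04,  1.2863e+00]))
```

Call:
{"op": "carry_out", "data": {
  "deltas": "0 -498 530 0 0 0 1.286;0 -498 530 0 0 0 1.286;0 -498 530 0 0 0 1.286;0 -498 530 0 0 0 1.286;0 -498 530 0 0 0 1.286;0 -498 530 0 0 0 1.286;0 -498 530 0 0 0 1.286;0 -498 530 0 0 0 1.286;0 -498 530 0 0 0 1.286;0 -498 530 0 0 0 1.286"
}}

```text
time: 3.2
tcp_pos: [0.4966, -0.0141, 0.2507]
eef_rot: [[0.989, -0.147, 0.001], [-0.147, -0.989, 0.001], [0.001, -0.001, -1.0]]
force: [-0.1, 0.3, -0.8]
grip_width: 1.002
```

Run:
```python
from h import *
from station import manip
o=manip.get_obs()
print(delta(o,[.534,-.107,.24],down(81.5)))
```

```text
(array([50.7, 86.4, 10.7]), array([-0.0008, -0.001 ,  0.0007]))
```

Call:
{"op": "carry_out", "data": {
  "deltas": "0 50.7 86.4 10 0 0 0;0 50.7 86.4 10 0 0 0;0 50.7 86.4 10 0 0 0;0 50.7 86.4 10 0 0 0"
}}

```text
time: 3.7
tcp_pos: [0.534, -0.1063, 0.2406]
eef_rot: [[0.989, -0.147, 0.001], [-0.147, -0.989, 0.001], [0.001, -0.001, -1.0]]
force: [0.5, 0.3, 0.4]
grip_width: 0.999
```

Run:
```python
from h import *
from station import manip,capture
o=manip.get_obs(); print(o["tcp_pos"],o["joints"])
c=capture("wrist"); cv2.imwrite("pics/wrist1.png",c["img"][:,:,::-1]);W=cloud(c)
I=c["img"].astype(int);blue=(I[...,2]>I[...,0]*1.8)&(I[...,2]>I[...,1]*1.5)
b=blue&(W[...,2]>.14)&(W[...,2]<.155); P=W[b]
r=cv2.minAreaRect((P[:,:2]*1000).astype(np.float32));print(len(P),r,np.median(P[:,2]))
```

```text
[ 0.53398772 -0.10632191  0.24060094] [-26.07227707   9.76027162  36.68178661  98.5854687   -6.12600539
  73.613036     3.50142755]
1598 ((533.3294677734375, -106.30919647216797), (23.8393497467041, 39.667762756347656), 82.30264282226562) 0.14756741871911822
```

View pics/wrist1.png

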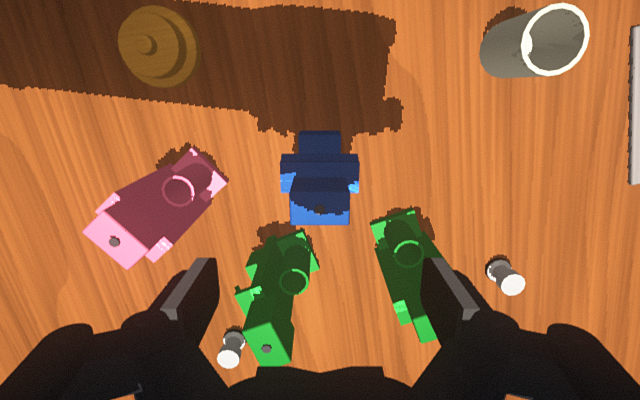

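Call:
{"op": "carry_out", "data": {
  "deltas": "0 -0.5 0 54 0 0 0;0 -0.5 0 108 0 0 0;0 -0.5 0 108 0 0 0;0 -0.5 0 108 0 0 0"
}}

```text
time: 4.25
tcp_pos: [0.5347, -0.1052, 0.1348]
eef_rot: [[0.989, -0.145, 0.003], [-0.145, -0.989, 0.001], [0.003, -0.002, -1.0]]
force: [0.3, -1.1, 1.2]
grip_width: 0.999
```

Call:
{"op": "carry_out", "data": {
  "deltas": "0.3 0 0 0 0 0 0;0.5 0 0 0 0 0 0;0.6 0 0 0 0 0 0;0.7 0 0 0 0 0 0;0.8 0 0 0 0 0 0;0.8 0 0 0 0 0 0;0.8 0 0 0 0 0 0",
  "squeeze": 40
}}

```text
time: 5.12
tcp_pos: [0.5351, -0.1052, 0.136]
eef_rot: [[0.989, -0.145, 0.004], [-0.145, -0.989, 0.002], [0.004, -0.003, -1.0]]
force: [-2.4, 1.0, 8.9]
grip_width: 0.461
```

Call:
{"op": "carry_out", "data": {
  "deltas": "0.8 0 0 -5 0 0 0;0.8 0 0 -30 0 0 0;0.8 0 0 -60 0 0 0;0.8 0 0 -100 0 0 0;0.8 0 0 -100 0 0 0;0.8 0 0 -100 0 0 0",
  "squeeze": 80
}}

```text
time: 5.88
tcp_pos: [0.534, -0.1052, 0.2349]
eef_rot: [[0.989, -0.145, 0.003], [-0.145, -0.989, 0.002], [0.002, -0.003, -1.0]]
force: [-0.0, 0.4, -5.7]
grip_width: 0.456
```

Run:
```python
from h import *
from station import manip,capture
o=manip.get_obs(); print(o["tcp_pos"],up(o["tcp_pos"]),o["force"])
p=world(-125,-450,0)
p[2]=.236
print(delta(o,p,down(82.3)))
```

```text
[ 0.53399854 -0.10515413  0.23488575] [-334.25754949 -543.27278317  234.88574553] [-0.03028909  0.35554504 -5.74195285]
(array([ -95.6, -208.2,   -0.8]), array([-0.0025, -0.0024, -0.011 ]))
```

Call:
{"op": "carry_out", "data": {
  "deltas": "0.8 -25 -50 0 0 0 -0.01;0.8 -50 -100 0 0 0 -0.01;0.8 -73 -155 0 0 0 -0.01;0.8 -96 -208 0 0 0 -0.01;0.8 -96 -208 0 0 0 -0.01;0.8 -96 -208 0 0 0 -0.01;0.8 -96 -208 0 0 0 -0.01"
}}

```text
time: 6.75
tcp_pos: [0.4692, 0.1131, 0.2346]
eef_rot: [[0.991, -0.137, 0.002], [-0.137, -0.991, 0.001], [0.002, -0.002, -1.0]]
force: [0.3, 0.1, -4.5]
grip_width: 0.455
```

Run:
```python
from h import *
from station import manip,capture,landmark_of
o=manip.get_obs(); R=o["eef_rot"];tcp=o["tcp_pos"]; print(tcp,up(tcp),o["joints"],o["force"])
for n in["top","scene","wrist"]:
    c=capture(n); W=cloud(c);I=c["img"].astype(int)
    cv2.imwrite(f"pics/{n}2.png",c["img"][:,:,::-1]);np.savez(f"{n}2.npz",**{k:c[k] for k in("img","range_z","mtx","T")})
    blue=(I[...,2]>I[...,0]*1.8)&(I[...,2]>I[...,1]*1.5)
    m=blue&(np.abs(W-tcp).max(-1)<.16)
    U=up(W[m])-up(tcp); print(n,len(U),U.min(0).round(1),U.max(0).round(1))
    for k in ["holder_strip","holder_lug","holder_shelf","holder_grip"]:
        print(k,[(np.round(d["centre"],1).tolist(),round(d["confidence"],2)) for d in landmark_of(c,k)][:5])
```

```text
[0.46922391 0.11309098 0.23456966] [-126.65921741 -449.84037941  234.56966285] [-43.49809612   0.54638302  24.93487407 107.10702189  -0.28477899
  72.27920462 -26.36186829] [ 0.31015983  0.05213457 -4.50543678]
top 429 [ -35.8  -27.4 -129.2] [ -2.3  26.  112.4]
holder_strip [([420.3, 172.6], 0.86), ([370.2, 297.1], 0.82)]
holder_lug [([373.0, 298.6], 0.85), ([412.9, 259.8], 0.76)]
holder_shelf [([417.4, 175.9], 0.86), ([369.9, 292.7], 0.68), ([418.4, 254.7], 0.65)]
holder_grip [([416.1, 174.1], 0.92), ([366.9, 286.0], 0.82), ([241.5, 245.5], 0.76), ([418.3, 241.6], 0.68)]
scene 1265 [ -34.3  -32.  -133.7] [32.5 25.7 15. ]
holder_strip [([348.3, 108.2], 0.85), ([232.6, 168.6], 0.78), ([214.6, 212.4], 0.69), ([254.9, 275.5], 0.59), ([170.6, 251.6], 0.34)]
holder_lug [([347.7, 133.2], 0.9), ([229.1, 190.7], 0.85), ([253.8, 298.8], 0.75), ([218.6, 232.6], 0.72)]
holder_shelf [([344.5, 108.1], 0.9), ([215.1, 212.9], 0.76), ([232.9, 166.8], 0.74), ([254.8, 266.1], 0.66)]
holder_grip [([241.4, 160.2], 0.73), ([342.5, 100.7], 0.7), ([258.6, 255.5], 0.61), ([219.4, 208.2], 0.6)]
wrist 14855 [ -12.2  -28.9 -130.9] [34.7 30.5 13.8]
holder_strip [([319.8, 196.5], 0.62)]
holder_lug [([316.4, 151.5], 0.92), ([258.5, 370.5], 0.9), ([562.5, 252.0], 0.18)]
holder_shelf [([319.8, 222.5], 0.75)]
holder_grip [([319.0, 278.6], 0.62), ([337.0, 31.8], 0.28)]
```

View pics/scene2.png

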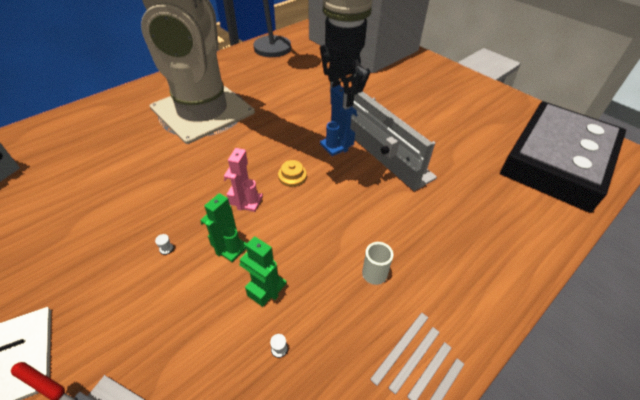

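View pics/wrist2.png

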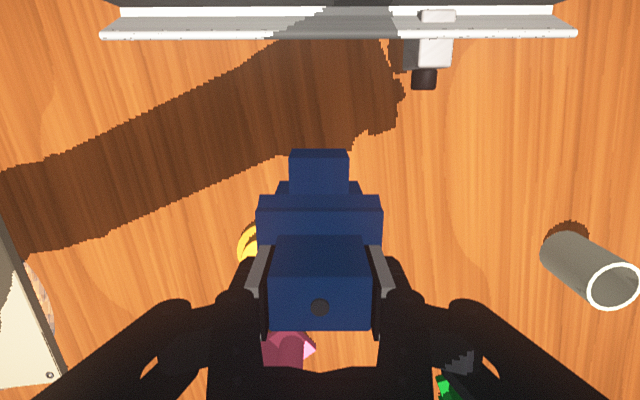

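Run:
```python
from h import *
from station import manip
o=manip.get_obs();tcp=o["tcp_pos"]
c=dict(np.load("wrist2.npz"));W=cloud(c);I=c["img"].astype(int)
blue=(I[...,2]>I[...,0]*1.6)&(I[...,2]>I[...,1]*1.4)
U=up(W)-up(tcp)
B=U[blue&(np.abs(W-tcp).max(-1)<.16)]
t=B[(B[:,2]>8)]; print("top",np.percentile(t,[1,2,50,98,99],axis=0).round(1), cv2.minAreaRect(t[:,:2].astype(np.float32)))
# plane fit of head top
tt=t[np.abs(t[:,2]-np.median(t[:,2]))<3]; X=np.c_[tt[:,:2],np.ones(len(tt))];print("plane",np.linalg.lstsq(X,tt[:,2],rcond=None)[0].round(4))
for zl,zh in[(-20,-15),(-26,-20),(-35,-26),(-70,-50),(-85,-75),(-90,-85),(-105,-90),(-131,-105)]:
    s=B[(B[:,2]>zl)&(B[:,2]<zh)]
    if len(s):print(zl,zh,len(s),np.percentile(s[:,0],[0,2,50,98,100]).round(1),np.percentile(s[:,1],[1,99]).round(1))
# cleat in wrist
V=up(W); s=(V[...,2]>125)&(V[...,2]<155)&(V[...,0]>-30)&(V[...,0]<30)&(V[...,1]<-300)
q=V[s];print(len(q))
cl=q[(q[:,2]<139.5)]; 
for a in range(-600,-330,40):
    k=cl[(cl[:,1]>a)&(cl[:,1]<a+40)]
    if len(k):print(a,len(k),np.percentile(k[:,0],[2,20,50,80,98]).round(1),np.percentile(k[:,2],[50,95]).round(1))
w=q[q[:,2]>142];print("wall",len(w),np.percentile(w[:,0],[2,50,98]) if len(w) else 0)
s=(V[...,2]>115)&(V[...,2]<127)&(V[...,0]<-23)&(V[...,0]>-40)&(V[...,1]<-480)&(V[...,1]>-560)&~blue
print("stop top",np.percentile(V[s][:,1],[0,3,50,97,100]).round(1),np.median(V[s][:,2]))
```

```text
top [[-12.5 -18.5   8.4]
 [-12.2 -18.1   8.7]
 [  0.9   0.6  11.4]
 [ 10.6  19.   12.6]
 [ 10.8  19.4  12.7]] ((-1.2039642333984375, 0.4814300537109375), (38.98655319213867, 25.039899826049805), 89.84075164794922)
plane [-2.04000e-02  3.70000e-03  1.13709e+01]
-20 -15 416 [ 9.5  9.9 10.5 11.1 11.3] [-18.7  19. ]
-26 -20 449 [ 9.3  9.9 10.6 11.  11.3] [-18.7  19.9]
-35 -26 3729 [ 2.9  5.9 15.8 21.8 22.7] [-28.4  29.8]
-105 -90 2279 [ 7.5  8.2 20.9 32.9 33.2] [-18.9  20.6]
-131 -105 525 [ 7.2  7.6 32.9 33.2 33.3] [-27.5  29.6]
7265
-600 1030 [-20.7 -19.4 -17.1 -13.6 -11.7] [135.4 137.4]
-560 1000 [-20.7 -19.5 -17.1 -14.1 -11.6] [135.4 137.2]
-520 1012 [-21.  -19.7 -17.2 -13.9 -11.6] [135.4 137.3]
-480 1028 [-21.1 -19.8 -17.5 -13.9 -11.6] [135.3 137.3]
-440 1033 [-21.1 -19.7 -17.4 -13.8   0.9] [135.3 137.3]
-400 1067 [-21.4 -20.  -17.4 -13.9   1.1] [135.3 137.2]
-360 1084 [-21.5 -20.1 -17.4 -14.    1. ] [135.1 137.2]
wall 0 0
stop top [-534.  -532.7 -521.9 -512.1 -511.8] 121.89256236157792
```

```bash
cat >> h.py <<'E'
WX=.3023
def pose(tilt,h,s,y,yaw=82.4):
    Ry=Ro.from_rotvec([0,tilt,0]).as_matrix()
    q=np.array([-20+s,y,136.5+h])+Ry@[-12.9,-0.5,34.6]
    return world(*q),down(yaw,tilt)
E
python3 - <<'E'
from h import *
from station import manip
o=manip.get_obs()
for a in [(.3,40,-90,-450),(.3,22,-40,-450)]: print(a,delta(o,*pose(*a)),pose(*a)[0])
E
```

```text
(0.3, 40, -90, -450) (array([  0.9, -13.8,  21.9]), array([-0.3025, -0.0019, -0.003 ])) [0.47192226 0.12812538 0.21336685]
(0.3, 22, -40, -450) (array([  0.8, -63.7,  40. ]), array([-0.3025, -0.0019, -0.003 ])) [0.47862157 0.17767454 0.19536685]
```

Call:
{"op": "carry_out", "data": {
  "deltas": "0.8 0.5 -8 10 -0.15 0 -0.003;0.8 0.8 -14 20 -0.3 0 -0.003;0.8 0.8 -40 32 -0.3 -0.002 -0.003;0.8 0.8 -63.7 40 -0.3 -0.002 -0.003;0.8 0.8 -63.7 40 -0.302 -0.002 -0.003;0.8 0.8 -63.7 40 -0.302 -0.002 -0.003;0.8 0.8 -63.7 40 -0.302 -0.002 -0.003"
}}

```text
time: 8.38
tcp_pos: [0.4788, 0.1769, 0.1958]
eef_rot: [[0.991, -0.128, -0.039], [-0.133, -0.947, -0.292], [0.0, 0.295, -0.956]]
force: [0.8, -0.6, -4.9]
grip_width: 0.45
```

Run:
```python
from h import *
from station import manip,capture
o=manip.get_obs();tcp=o["tcp_pos"]; print(tcp,o["force"],o["joints"])
for a in [(.3,22,0,-450),(.3,22,1.5,-450),(.3,12,1.5,-450),(.3,5,1.5,-450)]: print(a,delta(o,*pose(*a)),pose(*a)[0])
for n in ["wrist","scene"]:
    c=capture(n);cv2.imwrite(f"pics/{n}3.png",c["img"][:,:,::-1] if n=="wrist" else cv2.resize(c["img"][40:220,270:470,::-1],None,fx=3.3,fy=3.3))
    np.savez(f"{n}3.npz",**{k:c[k] for k in("img","range_z","mtx","T")})
    if n=="wrist":
        W=cloud(c);V=up(W);I=c["img"].astype(int);blue=(I[...,2]>I[...,0]*1.6)&(I[...,2]>I[...,1]*1.4)
        q=V[(V[...,2]>125)&(V[...,2]<139.5)&(V[...,0]>-30)&(V[...,0]<30)&(V[...,1]<-300)&~blue]
        print("cleat",len(q),np.percentile(q[:,0],[2,20,50]))
        B=V[blue&(np.abs(W-tcp).max(-1)<.16)]
        # to holder frame using tcp pose
        H=np.stack([-o["eef_rot"][:,1],-o["eef_rot"][:,0],-o["eef_rot"][:,2]],1)
        b=((W[blue&(np.abs(W-tcp).max(-1)<.16)]-tcp)@H)*1000
        t=b[b[:,2]>7];print("head",np.percentile(t,[2,50,98],axis=0).round(1));
        tt=t[np.abs(t[:,2]-np.median(t[:,2]))<3]; X=np.c_[tt[:,:2],np.ones(len(tt))];print("plane",np.linalg.lstsq(X,tt[:,2],rcond=None)[0].round(4))
        s=b[b[:,2]<-85]; print("lug",np.percentile(s[:,0],[98,99.5]))
        s=b[(b[:,2]<-26)&(b[:,2]>-40)]; print("strip",np.percentile(s[:,0],[98,99.5]))
```

```text
[0.4788499  0.17694217 0.195769  ] [ 0.78076386 -0.55752615 -4.87924224] [-50.46072071  13.9752649   19.57577992  99.69605086   8.86956147
  78.05736761 -41.32782434]
(0.3, 22, 0, -450) (array([ -0.3, -39. , -11.6]), array([-0.001 , -0.0001, -0.0013])) [0.48398102 0.21731386 0.19536685]
(0.3, 22, 1.5, -450) (array([ -0.3, -40.4, -12. ]), array([-0.001 , -0.0001, -0.0013])) [0.484182   0.21880034 0.19536685]
(0.3, 12, 1.5, -450) (array([ -0.3, -43.4,  -2.5]), array([-0.001 , -0.0001, -0.0013])) [0.484182   0.21880034 0.18536685]
(0.3, 5, 1.5, -450) (array([ -0.3, -45.4,   4.2]), array([-0.001 , -0.0001, -0.0013])) [0.484182   0.21880034 0.17836685]
cleat 19312 [-20.99620615 -17.92273095 -15.09128095]
head [[-12.5 -18.2   7.8]
 [  1.1   0.7  11.5]
 [ 10.7  19.2  12.7]]
plane [-2.71000e-02  6.00000e-03  1.14381e+01]
lug [32.2465468  32.31735244]
strip [23.24202047 23.67919332]
```

View pics/wrist3.png

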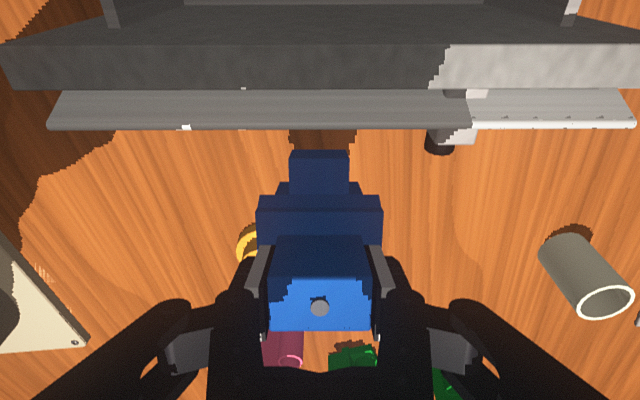

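View pics/scene3.png

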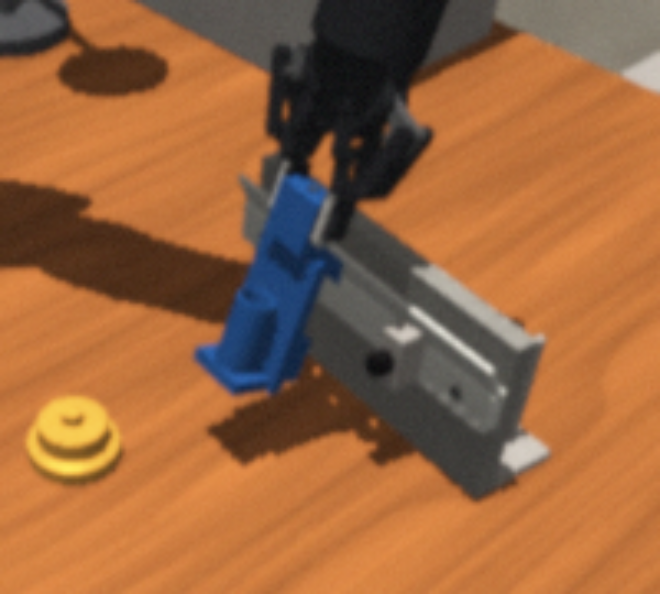

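Call:
{"op": "carry_out", "data": {
  "deltas": "0.8 -0.1 -15 -4 0 0 0;0.8 -0.3 -30 -9 0 0 0;0.8 -0.3 -40.9 -12.2 0 0 0;0.8 -0.3 -40.9 -12.2 0 0 0;0.8 -0.3 -40.9 -12.2 0 0 0"
}}

```text
time: 9.1
tcp_pos: [0.4842, 0.219, 0.1952]
eef_rot: [[0.991, -0.128, -0.039], [-0.134, -0.947, -0.293], [0.0, 0.295, -0.955]]
force: [-0.4, -0.3, -5.0]
grip_width: 0.456
```

Run:
```python
from h import *
from station import manip,capture
o=manip.get_obs();tcp=o["tcp_pos"]; print(tcp,o["force"],o["ft_torque"])
for a in [(.3,12,2,-450),(.3,5,2,-450),(.2,2.5,1.5,-450)]: print(a,delta(o,*pose(*a)),pose(*a)[0])
for n in ["wrist"]:
    c=capture(n);cv2.imwrite(f"pics/{n}4.png",c["img"][:,:,::-1])
    c=capture("top");cv2.imwrite(f"pics/top4.png",cv2.resize(c["img"][140:330,130:330,::-1],None,fx=3,fy=3))
```

```text
[0.48422257 0.21902614 0.19523702] [-0.40143323 -0.29502989 -5.00940762] [ 0.68778593 -0.10079666 -0.06065745]
(0.3, 12, 2, -450) (array([-0. , -3.2,  9.4]), array([-0.0004,  0.0001, -0.0014])) [0.48424899 0.21929583 0.18536685]
(0.3, 5, 2, -450) (array([-0. , -5.2, 16. ]), array([-0.0004,  0.0001, -0.0014])) [0.48424899 0.21929583 0.17836685]
(0.2, 2.5, 1.5, -450) (array([-0. , -2.1, 20. ]), array([ 0.0996,  0.    , -0.0014])) [0.48369026 0.21516337 0.17547314]
```

View pics/wrist4.png

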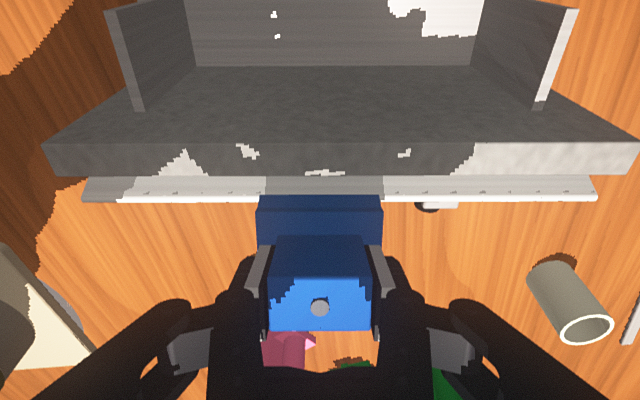

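Call:
{"op": "carry_out", "data": {
  "deltas": "0.8 0 -1 3 0 0 0;0.8 0 -2 6 0 0 0;0.8 0 -3.2 9.4 0 0 0;0.8 0 -3.2 9.4 0 0 0"
}}

```text
time: 9.7
tcp_pos: [0.4841, 0.219, 0.1851]
eef_rot: [[0.991, -0.128, -0.04], [-0.134, -0.947, -0.293], [-0.0, 0.295, -0.955]]
force: [0.2, 0.2, -4.4]
grip_width: 0.455
```

Call:
{"op": "carry_out", "data": {
  "deltas": "0.8 0 -0.7 2 0 0 0;0.8 0 -1.3 4 0 0 0;0.8 0 -2 6.6 0 0 0;0.8 0 -2 6.6 0 0 0"
}}

```text
time: 10.2
tcp_pos: [0.4839, 0.2189, 0.1779]
eef_rot: [[0.991, -0.128, -0.04], [-0.134, -0.947, -0.293], [-0.0, 0.296, -0.955]]
force: [-0.6, 0.2, -5.2]
grip_width: 0.456
```

Run:
```python
from h import *
from station import manip,capture
o=manip.get_obs();tcp=o["tcp_pos"]; print(tcp,o["force"],o["ft_torque"])
for a in [(.3,5,2,-450),(.2,2.5,1.5,-450)]: print(a,delta(o,*pose(*a)),pose(*a)[0])
c=capture("scene");cv2.imwrite(f"pics/scene5.png",cv2.resize(c["img"][40:220,270:470,::-1],None,fx=3.3,fy=3.3,interpolation=2))
```

```text
[0.48393527 0.21893564 0.17789576] [-0.59812677  0.21084289 -5.17847626] [ 0.68656072 -0.10463288  0.01805148]
(0.3, 5, 2, -450) (array([ 0.3, -0.2, -0.6]), array([ 0.    ,  0.0009, -0.0016])) [0.48424899 0.21929583 0.17836685]
(0.2, 2.5, 1.5, -450) (array([0.3, 2.9, 3.4]), array([ 0.1   ,  0.0009, -0.0016])) [0.48369026 0.21516337 0.17547314]
```

View pics/scene5.png

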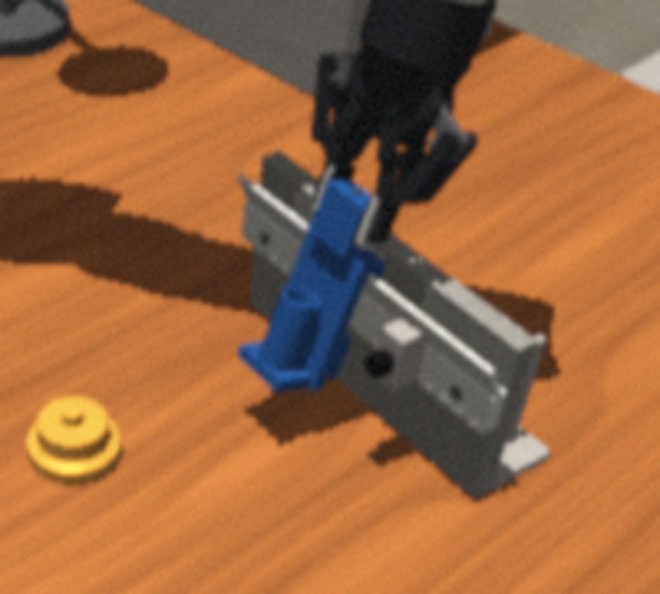

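Call:
{"op": "carry_out", "data": {
  "deltas": "0.8 0.3 1 1 0.03 0 -0.001;0.8 0.3 2 2.2 0.065 0 -0.001;0.8 0.3 2.9 3.4 0.1 0 -0.001;0.8 0.3 2.9 3.4 0.1 0 -0.001"
}}

```text
time: 10.75
tcp_pos: [0.484, 0.2142, 0.1761]
eef_rot: [[0.991, -0.132, -0.027], [-0.135, -0.971, -0.195], [-0.0, 0.197, -0.98]]
force: [0.6, 0.0, -4.2]
grip_width: 0.456
```

Run:
```python
from h import *
from station import manip,capture
o=manip.get_obs();tcp=o["tcp_pos"]; print(tcp,o["force"],o["ft_torque"])
for a in [(.15,2,1.2,-450),(.1,2,1.,-450),(.05,2,.8,-450),(0,2,.7,-450)]: print(a,delta(o,*pose(*a)),pose(*a)[0])
```

```text
[0.48400344 0.21421119 0.17606237] [ 0.64656449  0.03907568 -4.19714017] [ 0.43805267 -0.08365343  0.01259334]
(0.15, 2, 1.2, -450) (array([-0.4,  0.9,  1.6]), array([ 0.0486,  0.0005, -0.0024])) [0.48340679 0.21306676 0.17463923]
(0.1, 2, 1.0, -450) (array([-0.4,  2.8,  2.4]), array([ 0.0986,  0.0004, -0.0025])) [0.48313925 0.21108804 0.174215  ]
(0.05, 2, 0.8, -450) (array([-0.4,  4.6,  3.3]), array([ 0.1486,  0.0004, -0.0025])) [0.48287486 0.20913255 0.17370149]
(0, 2, 0.7, -450) (array([-0.4,  6.3,  4.3]), array([ 0.1986,  0.0003, -0.0025])) [0.4826276  0.20730379 0.1731    ]
```

Call:
{"op": "carry_out", "data": {
  "deltas": "0.8 -0.3 0.9 1.6 0.025 0 -0.002;0.8 -0.4 1 1.6 0.05 0 -0.002;0.8 -0.4 1.9 2 0.075 0 -0.002;0.8 -0.4 2.8 2.4 0.1 0 -0.002;0.8 -0.4 2.8 2.4 0.1 0 -0.002"
}}

```text
time: 11.38
tcp_pos: [0.4833, 0.2104, 0.1744]
eef_rot: [[0.991, -0.133, -0.013], [-0.134, -0.986, -0.097], [-0.0, 0.098, -0.995]]
force: [-0.1, 0.2, -4.1]
grip_width: 0.459
```

Run:
```python
from h import *
from station import manip,capture
o=manip.get_obs();tcp=o["tcp_pos"]; print(tcp,o["force"],o["ft_torque"])
for a in [(.1,2,1.,-450),(.05,2,.8,-450),(0,2,.7,-450)]: print(a,delta(o,*pose(*a)),pose(*a)[0])
```

```text
[0.48325719 0.21044567 0.17436507] [-0.07283381  0.20393923 -4.14789311] [ 0.20622516 -0.04028168 -0.00071742]
(0.1, 2, 1.0, -450) (array([-0.2, -0.6,  0.1]), array([-0.002 ,  0.0004, -0.0015])) [0.48313925 0.21108804 0.174215  ]
(0.05, 2, 0.8, -450) (array([-0.2,  1.3,  0.8]), array([ 0.048 ,  0.0003, -0.0015])) [0.48287486 0.20913255 0.17370149]
(0, 2, 0.7, -450) (array([-0.2,  3.1,  1.6]), array([ 0.098 ,  0.0003, -0.0015])) [0.4826276  0.20730379 0.1731    ]
```

Call:
{"op": "carry_out", "data": {
  "deltas": "0.8 -0.2 1.3 0.5 0.025 0 -0.001;0.8 -0.2 2.1 0.8 0.05 0 -0.001;0.8 -0.2 2.1 0.8 0.05 0 -0.001"
}}

```text
time: 11.75
tcp_pos: [0.4829, 0.2076, 0.1739]
eef_rot: [[0.991, -0.134, -0.007], [-0.134, -0.99, -0.047], [-0.0, 0.047, -0.999]]
force: [0.5, 0.4, -4.9]
grip_width: 0.452
```

Call:
{"op": "carry_out", "data": {
  "deltas": "0.8 0 1 0.4 0.025 0 0;0.8 0 2.2 0.8 0.05 0 0;0.8 0 2.2 0.8 0.05 0 0"
}}

```text
time: 12.12
tcp_pos: [0.4826, 0.2047, 0.1733]
eef_rot: [[0.991, -0.135, 0.0], [-0.135, -0.991, 0.003], [-0.0, -0.003, -1.0]]
force: [0.6, 0.7, -5.0]
grip_width: 0.453
```

Run:
```python
from h import *
from station import manip,capture
o=manip.get_obs();tcp=o["tcp_pos"]; print(tcp,o["force"],o["ft_torque"])
for a in [(0,2,0,-450),(0,0,0,-450)]: print(a,delta(o,*pose(*a)),pose(*a)[0])
c=capture("scene");cv2.imwrite(f"pics/scene6.png",cv2.resize(c["img"][40:220,270:470,::-1],None,fx=3.3,fy=3.3,interpolation=2))
c=capture("wrist");cv2.imwrite(f"pics/wrist6.png",c["img"][:,:,::-1]);W=cloud(c)
I=c["img"].astype(int);blue=(I[...,2]>I[...,0]*1.6)&(I[...,2]>I[...,1]*1.4)
H=np.stack([-o["eef_rot"][:,1],-o["eef_rot"][:,0],-o["eef_rot"][:,2]],1)
b=((W[blue&(np.abs(W-tcp).max(-1)<.16)]-tcp)@H)*1000
t=b[b[:,2]>7];print("head",np.percentile(t,[2,50,98],axis=0).round(1));
tt=t[np.abs(t[:,2]-np.median(t[:,2]))<3]; X=np.c_[tt[:,:2],np.ones(len(tt))];print("plane",np.linalg.lstsq(X,tt[:,2],rcond=None)[0].round(4))
```

```text
[0.48264693 0.20470006 0.17325417] [ 0.5866923   0.68596129 -4.95398259] [0.00937958 0.0097838  0.02762087]
(0, 2, 0, -450) (array([-0.4, -1.9,  0.2]), array([-0.0031,  0.0001, -0.0028])) [0.48253381 0.2066101  0.1731    ]
(0, 0, 0, -450) (array([-0.4, -1.9,  2.2]), array([-0.0031,  0.0001, -0.0028])) [0.48253381 0.2066101  0.1711    ]
head [[-11.7 -18.    7.9]
 [  1.6   0.8  11.4]
 [ 11.1  19.2  12.5]]
plane [-2.85000e-02  4.80000e-03  1.13204e+01]
```

View pics/scene6.png

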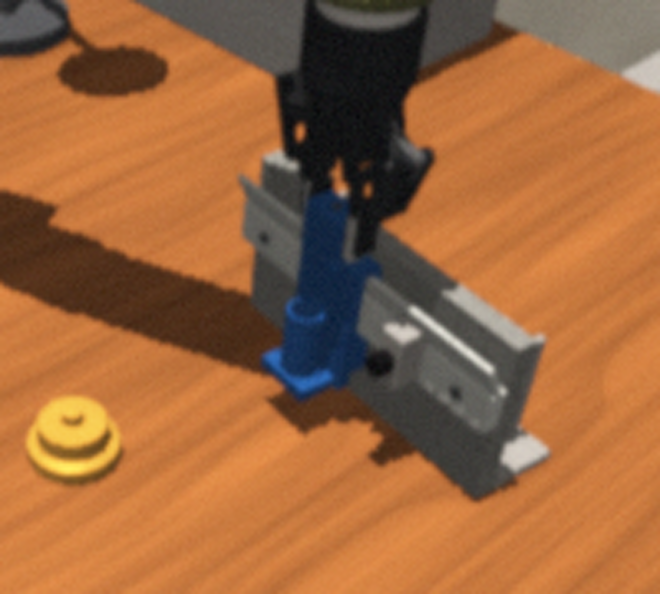

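View pics/wrist6.png

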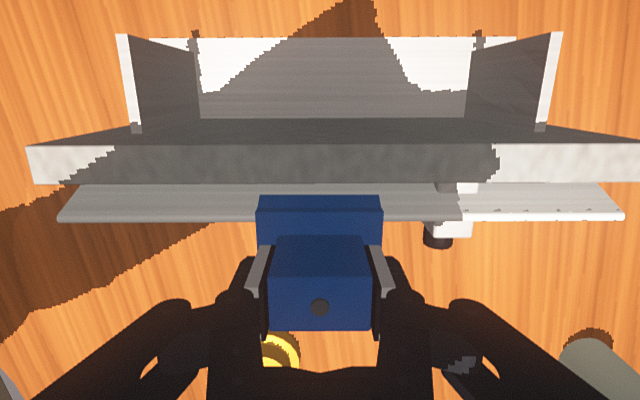

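Call:
{"op": "carry_out", "data": {
  "deltas": "0.8 -0.3 -0.8 0 -0.003 0 -0.002;0.8 -0.3 -1.6 0 -0.003 0 -0.002;0.8 -0.3 -1.6 0.7 -0.003 0 -0.002;0.8 -0.3 -1.6 0.7 -0.003 0 -0.002"
}}

```text
time: 12.72
tcp_pos: [0.4824, 0.207, 0.1724]
eef_rot: [[0.991, -0.132, -0.0], [-0.132, -0.991, -0.001], [-0.0, 0.001, -1.0]]
force: [0.4, -0.2, -4.9]
grip_width: 0.452
```

Call:
{"op": "carry_out", "data": {
  "deltas": "0.8 0 0 0.5 0 0 0;0.8 0 0 1 0 0 0;0.8 0 0 1 0 0 0"
}}

```text
time: 13.1
tcp_pos: [0.4824, 0.207, 0.1714]
eef_rot: [[0.991, -0.132, -0.0], [-0.132, -0.991, -0.001], [-0.0, 0.001, -1.0]]
force: [0.2, -0.8, -5.0]
grip_width: 0.455
```

Run:
```python
from h import *
from station import manip
o=manip.get_obs();tcp=o["tcp_pos"]; print(tcp,o["force"],o["ft_torque"])
for a in [(0,0,0,-450)]: print(a,delta(o,*pose(*a)),pose(*a)[0])
```

```text
[0.48240727 0.20697693 0.17141903] [ 0.17449342 -0.78541515 -5.04331841] [-0.0170673   0.00690903  0.01186774]
(0, 0, 0, -450) (array([0.2, 0.3, 0.3]), array([0.0006, 0.0004, 0.0002])) [0.48253381 0.2066101  0.1711    ]
```

Call:
{"op": "carry_out", "data": {
  "deltas": "0.8 0 0.3 0.4 0 0 0;0.8 0 0.3 0.4 0 0 0"
}}

```text
time: 13.35
tcp_pos: [0.4824, 0.2069, 0.1713]
eef_rot: [[0.991, -0.132, -0.0], [-0.132, -0.991, -0.0], [-0.0, 0.0, -1.0]]
force: [-1.2, 1.2, -1.7]
grip_width: 0.456
```

Call:
{"op": "carry_out", "data": {
  "deltas": "0.8 0 0 0.4 0 0 0;0.8 0 0 0.4 0 0 0"
}}

```text
time: 13.6
tcp_pos: [0.4825, 0.2069, 0.1712]
eef_rot: [[0.991, -0.132, -0.0], [-0.132, -0.991, 0.0], [-0.0, -0.0, -1.0]]
force: [-2.9, -0.3, 2.6]
grip_width: 0.452
```

Call:
{"op": "carry_out", "data": {
  "deltas": "0.8 0 0 -0.3 0 0 0;0.8 3 0 -0.3 0 0 0;0.8 7 0 -0.3 0 0 0;0.8 11 0 -0.3 0 0 0;0.8 15 0 -0.3 0 0 0;0.8 19 0 -0.3 0 0 0;0.8 23 0 -0.3 0 0 0;0.8 26 0 -0.3 0 0 0;0.8 26 0 -0.3 0 0 0"
}}

```text
time: 14.72
tcp_pos: [0.5084, 0.2034, 0.1714]
eef_rot: [[0.991, -0.132, -0.0], [-0.132, -0.991, -0.0], [-0.0, 0.0, -1.0]]
force: [-0.9, -0.4, -4.7]
grip_width: 0.454
```

Run:
```python
from h import *
from station import manip
o=manip.get_obs();tcp=o["tcp_pos"]; print(tcp,up(tcp),o["force"],o["ft_torque"])
print(delta(o,*pose(0,0,0,-482)))
```

```text
[0.50842846 0.2033544  0.17139561] [ -32.65681606 -476.59738069  171.39561121] [-0.86921997 -0.39856396 -4.71129809] [-0.02136285 -0.00960629 -0.00950493]
(array([5.9, 0.3, 0.3]), array([0.0001, 0.    , 0.0001]))
```

Call:
{"op": "carry_out", "data": {
  "deltas": "0.8 1 0 0 0 0 0;0.8 2 0 0 0 0 0;0.8 3 0 0 0 0 0;0.8 3 0 0 0 0 0"
}}

```text
time: 15.22
tcp_pos: [0.5114, 0.2029, 0.1714]
eef_rot: [[0.991, -0.132, -0.0], [-0.132, -0.991, -0.0], [0.0, 0.0, -1.0]]
force: [0.8, 0.4, -3.7]
grip_width: 0.455
```

Call:
{"op": "carry_out", "data": {
  "deltas": "0.8 0.5 0 0.1 0 0 0;0.8 1 0 0.1 0 0 0;0.8 1 0 0.1 0 0 0"
}}

```text
time: 15.6
tcp_pos: [0.5125, 0.2028, 0.1713]
eef_rot: [[0.991, -0.132, 0.0], [-0.132, -0.991, -0.0], [0.0, 0.0, -1.0]]
force: [0.2, 0.8, -3.6]
grip_width: 0.45
```

Call:
{"op": "carry_out", "data": {
  "deltas": "0.8 0.4 0 0 0 0 0;0.8 0.8 0 0 0 0 0;0.8 0.8 0 0 0 0 0"
}}

```text
time: 15.98
tcp_pos: [0.5134, 0.2027, 0.1714]
eef_rot: [[0.991, -0.132, 0.0], [-0.132, -0.991, -0.0], [0.0, -0.0, -1.0]]
force: [0.6, -0.5, -3.8]
grip_width: 0.454
```

Still moving freely, so I'll creep on in small steps.

Call:
{"op": "carry_out", "data": {
  "deltas": "0.8 0.3 0 0 0 0 0;0.8 0.6 0 0 0 0 0;0.8 0.6 0 0 0 0 0"
}}

```text
time: 16.35
tcp_pos: [0.514, 0.2027, 0.1713]
eef_rot: [[0.991, -0.132, 0.0], [-0.132, -0.991, -0.0], [0.0, 0.0, -1.0]]
force: [0.3, -0.2, -4.3]
grip_width: 0.458
```

Call:
{"op": "carry_out", "data": {
  "deltas": "0.8 0.3 0 0 0 0 0;0.8 0.6 0 0 0 0 0;0.8 0.6 0 0 0 0 0"
}}

```text
time: 16.73
tcp_pos: [0.5146, 0.2025, 0.1713]
eef_rot: [[0.991, -0.132, 0.0], [-0.132, -0.991, -0.0], [0.0, 0.0, -1.0]]
force: [1.0, 1.2, -4.0]
grip_width: 0.454
```

Call:
{"op": "carry_out", "data": {
  "deltas": "0.8 0.3 0 0 0 0 0;0.8 0.6 0 0 0 0 0;0.8 0.6 0 0 0 0 0"
}}

```text
time: 17.1
tcp_pos: [0.5148, 0.2025, 0.1713]
eef_rot: [[0.991, -0.132, -0.001], [-0.132, -0.991, -0.0], [-0.001, 0.0, -1.0]]
force: [-4.2, 0.1, -0.1]
grip_width: 0.455
```

Call:
{"op": "carry_out", "data": {
  "deltas": "0.8 0.3 0 0 0 0 0;0.8 0.6 0 0 0 0 0;0.8 0.6 0 0 0 0 0"
}}

```text
time: 17.48
tcp_pos: [0.5149, 0.2025, 0.1713]
eef_rot: [[0.991, -0.132, -0.002], [-0.132, -0.991, -0.0], [-0.002, 0.0, -1.0]]
force: [-6.6, -0.7, 0.4]
grip_width: 0.452
```

Call:
{"op": "carry_out", "data": {
  "deltas": "0.8 0.6 0 0 0 0 0;0.8 0.8 0 0 0 0 0;0.8 0.8 0 0 0 0 0"
}}

```text
time: 17.85
tcp_pos: [0.515, 0.2026, 0.1713]
eef_rot: [[0.991, -0.132, -0.003], [-0.132, -0.991, -0.0], [-0.003, 0.001, -1.0]]
force: [-7.0, -0.9, 1.5]
grip_width: 0.455
```

Call:
{"op": "carry_out", "data": {
  "deltas": "0.8 0.9 0 0 0 0 0;0.8 0.9 0 0 0 0 0;0.8 0.9 0 0 0 0 0;0.8 0.9 0 0 0 0 0"
}}

```text
time: 18.35
tcp_pos: [0.5151, 0.2026, 0.1714]
eef_rot: [[0.991, -0.131, -0.005], [-0.131, -0.991, -0.0], [-0.005, 0.001, -1.0]]
force: [-7.5, -1.1, 2.1]
grip_width: 0.451
```

Call:
{"op": "carry_out", "data": {
  "deltas": "0.8 0.9 0 0 0 0.003 0;0.8 1.0 0 0 0 0.006 0;0.8 1.0 0 0 0 0.006 0;0.8 1.0 0 0 0 0.006 0;0.8 1.0 0 0 0 0.006 0;0.8 1.0 0 0 0 0.006 0;0.8 1.0 0 0 0 0.006 0"
}}

```text
time: 19.23
tcp_pos: [0.515, 0.2026, 0.1713]
eef_rot: [[0.991, -0.131, -0.002], [-0.131, -0.991, -0.001], [-0.002, 0.001, -1.0]]
force: [-8.4, -1.4, 3.3]
grip_width: 0.454
```

Call:
{"op": "carry_out", "data": {
  "deltas": "0.8 0.4 0 0 0 0.002 0;0.8 0 0 0 0 0.002 0;0.8 0 0 0 0 0.002 0"
}}

```text
time: 19.6
tcp_pos: [0.5148, 0.2026, 0.1713]
eef_rot: [[0.991, -0.131, -0.0], [-0.131, -0.991, -0.001], [0.0, 0.001, -1.0]]
force: [-5.0, 0.0, -0.8]
grip_width: 0.453
```

Call:
{"op": "carry_out", "data": {
  "deltas": "0.5 0 0 0 0 0 0;0.45 0 0 0 0 0 0;0.4 0 0 0 0 0 0;0.3 0 0 0 0 0 0;0.2 0 0 0 0 0 0;0.1 0 0 0 0 0 0;0 0 0 0 0 0 0;0 0 0 0 0 0 0",
  "squeeze": 20
}}

```text
time: 20.6
tcp_pos: [0.5148, 0.2026, 0.1713]
eef_rot: [[0.991, -0.131, -0.0], [-0.131, -0.991, -0.001], [0.0, 0.001, -1.0]]
force: [-0.2, -0.4, 0.4]
grip_width: 1.0
```

Run:
```python
from h import *
from station import manip,capture
o=manip.get_obs();tcp=o["tcp_pos"]; print(tcp,o["force"],o["grip_width"])
c=capture("wrist");cv2.imwrite(f"pics/wrist7.png",c["img"][:,:,::-1])
```

```text
[0.51482915 0.2025749  0.17127718] [-0.20678602 -0.4368514   0.36424634] 1.0003780240203326
```

View pics/wrist7.png

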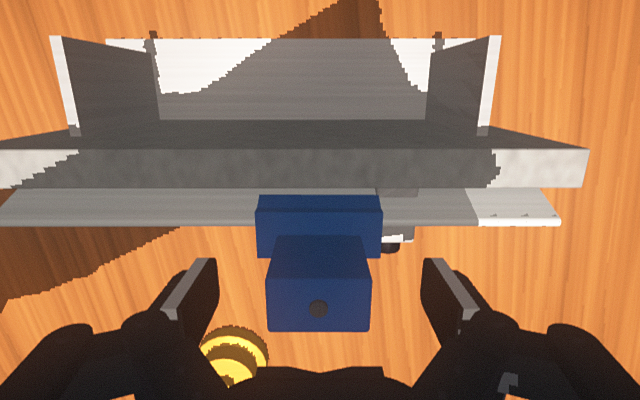

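Released: the jaws are clear on both sides of the head at (318,285), and the holder's right edge (382,225) is at the stop. Next I lift straight up.

Call:
{"op": "carry_out", "data": {
  "deltas": "0 0 0 -15 0 0 0;0 0 0 -40 0 0 0;0 0 0 -80 0 0 0;0 0 20 -120 0 0 0;0 0 40 -120 0 0 0;0 0 40 -120 0 0 0;0 0 40 -120 0 0 0"
}}

```text
time: 21.52
tcp_pos: [0.5092, 0.1637, 0.2907]
eef_rot: [[0.991, -0.13, -0.001], [-0.13, -0.991, -0.002], [-0.001, 0.002, -1.0]]
force: [-0.4, 0.4, 0.2]
grip_width: 0.997
```

Run:
```python
from h import *
from station import manip,capture
o=manip.get_obs();tcp=o["tcp_pos"]; print(tcp,o["force"])
for n in ["wrist","scene"]:
    c=capture(n);W=cloud(c);V=up(W);I=c["img"].astype(int);blue=(I[...,2]>I[...,0]*1.6)&(I[...,2]>I[...,1]*1.4)
    cv2.imwrite(f"pics/{n}8.png",c["img"][:,:,::-1] if n=="wrist" else cv2.resize(c["img"][40:220,270:470,::-1],None,fx=3.3,fy=3.3,interpolation=2))
    b=V[blue&(V[...,0]>-100)&(V[...,0]<20)&(V[...,1]>-560)&(V[...,1]<-400)]
    t=b[b[:,2]>176]; print(n,"head top",len(t),np.percentile(t,[1,50,99],axis=0).round(1),cv2.minAreaRect(t[:,:2].astype(np.float32)))
    tt=t[np.abs(t[:,2]-np.median(t[:,2]))<3]; X=np.c_[tt[:,:2]-tt[:,:2].mean(0),np.ones(len(tt))];print("plane",np.linalg.lstsq(X,tt[:,2],rcond=None)[0].round(4))
    s=b[(b[:,2]<150)&(b[:,2]>110)];print("plate y",np.percentile(s[:,1],[0.5,1,99,99.5]).round(1))
    q=V[(V[...,2]>115)&(V[...,2]<126)&(V[...,0]<-24)&(V[...,0]>-38)&(V[...,1]<-505)&(V[...,1]>-545)&~blue];print("stop y",np.percentile(q[:,1],[1,50,99]).round(1) if len(q) else 0)
```

```text
[0.50915628 0.16371717 0.29069734] [-0.40940562  0.41562438  0.17723255]
wrist head top 1881 [[ -45.9 -501.1  178.2]
 [ -32.8 -482.3  182.3]
 [ -22.7 -462.9  184. ]] ((-49.93843078613281, -480.9081115722656), (55.58257293701172, 111.074462890625), 1.536722183227539)
plane [ 2.000000e-04 -2.000000e-03  1.823399e+02]
plate y [-511.5 -511.3 -452.9 -452.6]
stop y [-533.7 -523.9 -514.7]
scene head top 128 [[ -63.2 -503.4  176.3]
 [ -40.2 -487.8  182.7]
 [ -27.3 -434.3  351.2]] ((-47.142662048339844, -469.91168212890625), (88.72338104248047, 61.75897216796875), 72.51091766357422)
plane [4.710000e-02 1.470000e-02 1.826947e+02]
plate y [-513.7 -513.6 -456.6 -456.3]
stop y [-534.8 -525.3 -511.9]
```

View pics/wrist8.png

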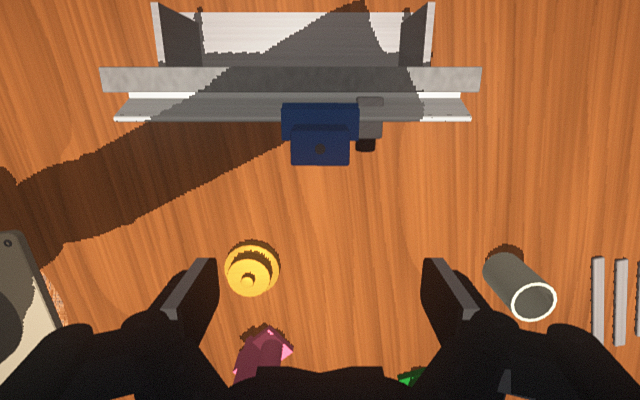

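View pics/scene8.png

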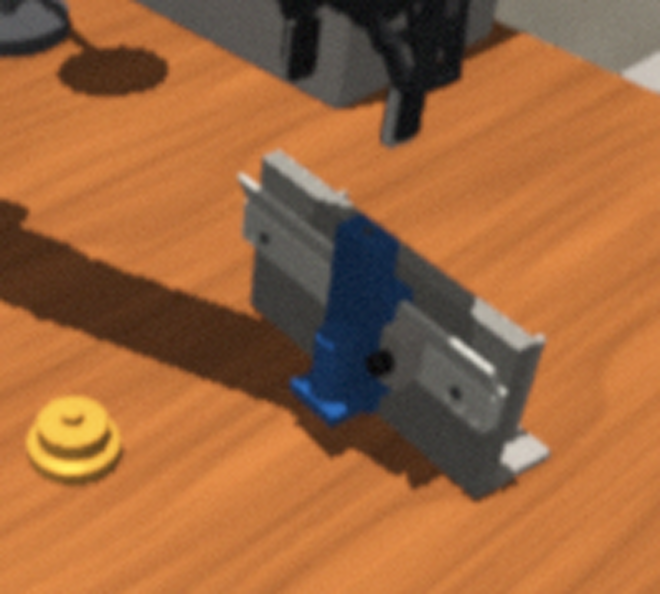

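The holder hangs level with its head top at 182.3 mm (home is 182.5). Grip x is about -34, and the plate edge is at the stop face.

Run:
```python
from station import manip
print(manip.close_job())
```

```text
the job is handed in; nothing more can be done
None
```

The blue holder is hanging home on the cleat against the end stop, released, and the job was handed in after about 22 s. The hand-in gave no verdict.

- **Hanging:** I gripped the holder and tilted it 0.3 rad towards the wall. I lowered the strip behind the cleat edge without contact and swung it upright with the lug under the bar. I then lowered it until I felt the shelf touch, at about 7 N on the rail.
- **Stop:** I slid it along until I felt the stop and pushed for about a second. The wrist force rose from about 7 to 8.4 N, a little under the 10 N you asked for but inside the 5–15 N range. Then I eased off, opened the jaws and lifted clear.
- **Final check:** In the wrist camera the head top is level, at 182.3 mm against 182.5 mm when home. The grip is about 34 mm from the wall and the plate edge is on the stop face to within about 1–2 mm. I saw nothing else moved or knocked, but did not re-measure the stop or the other parts.

**Disagreements:** The wrist camera put the cleat 1.5–2 mm farther away than the scene and top cameras did. I used a value between them and settled the fit by feel. The last scene-camera measurement of the head top was unusable because gripper pixels got into it, so the final height and level rest on the wrist camera alone.

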